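Make up two sewing kits from the bench stock

ROBOT

A 6-joint arm with a two-finger parallel gripper is mounted at the origin on a cart in front of the work surface, level with it; the furniture and walls round the work are solid. World frame = base frame: x ahead of the robot, y to its left, z up, the work surface at z = 0. Lengths are in m, angles in degrees, forces in N, time in s.
With the tool pointing down it reaches from about 0.375 to 0.9 m from the base axis. Payload 3.1 kg.
Tool frame: the origin (TCP) lies at the very end of the fingers, on their centre line; the grasp point (between the pads) lies 19 mm behind it; z points along the fingers, y is the line along which they close (so a half turn about z gives the same grasp; the last joint's range is limited). The gripper opens to 87 mm and grips with 3 to 60 N. Pads are 19 mm wide; open, the fingers measure 117 mm over their backs; the gripper's body (75 mm by 190 mm) begins 51 mm behind the grasp point.
Start: joints at [53.428, 30.224, 82.088, -0, 67.689, -10.227], TCP at [0.277, 0.56, 0.223] pointing down, gripper open.
Joint ranges: [-176.69, 176.69], [-43.24, 126.21], [12.49, 139.97], [-82, 262], [0, 151.66], [-163.58, 163.58]. Speed limits (degrees/s): [159.86, 159.86, 180, 180, 180, 180].

INTERFACE

Orientations are given as a 3x3 rotation matrix whose columns are the frame's x, y, z axes.
In Python, from rig import * gives the robot as it stands.
- The arm moves only by the tool jog_arm, never from a script. Its arguments are lists of equal length, an entry for each row: "delta_pos": the shift along the world's x, y, z in cm, a list of three; "turn": the turn about the world's z in degrees; "grip": the closure, from 0 (fully open) to 1 (shut). In form: {"delta_pos": [[x, y, z], ...], "turn": [turn, ...], "grip": [grip, ...]}. A call has 1 to 12 rows; each row is the pose to reach, as a shift and turn from the pose commanded when the call began; what a row does not reach only later rows make up. A row lasts 1/8 s, in which the tool goes at most 62.5 mm and 10.7 degrees, less where a joint would pass 70% of its speed; a pose out of reach is approached as far as the arm can. A call with a gripper value outside its range is refused whole. The fingers move at their own pace and stop on an object; the grip force is fixed at half the most. Time passes only in rows, so rows that repeat a pose let the fingers close. It gives the time, the measured TCP pose, the force, the opening and the grip force at its end, in the units of the state.
- read_state(): the state, without advancing time (a new reading comes with each control period).
- capture(name): name is "side" or "top"; returns a dict with "color" (420x560x3 uint8, blue, green, red), "fovy" (degrees; the focal length in pixels is half the picture's height over the tangent of half this angle, whatever the lens; pixels are square), "cx", "cy" (the principal point, pixels), "camera_from_world" (4x4, takes a point from world to camera coordinates). Camera axes: x right, y up, looking along -z (the intrinsics and any distortion apply to the point x, -y, -z); pixel columns grow to the right and rows downward; lengths in m; the calibration is good to about 2 mm. A picture is of the moment at which its call begins. There is no depth.
- hand_in(): hands the job in; it is judged then, once.
The state is a dict: "time_s": time; "joint_positions": joint angles; "qvel": joint speeds; "tau": joint torques, N m; "position": TCP position; "tcp_rot": TCP orientation; "force": force on the tool from outside, world axes, zero at the start; "moment": the same for the moment, N m; "opening": opening from 0.0 (shut) to 1.0 (fully open); "grasp_force": force on a finger pad.
Only numpy, scipy, OpenCV 4.12 (cv2) and the standard library are available. Lean on these libraries where they do the work, as an engineer would, in place of code of your own. Each camera call takes 0.05 s, during which the arm holds its last target. There are 200 camera calls.

TASK

Make up the two sewing kits from the stock standing on the black bench top. Red tray: the crimson thread spool, upright in the small pocket with the cork disc, and the cake of beeswax flat in the large pocket; blue tray: the navy thread spool, upright in its small cork-disc pocket, and the steel thimble, standing as it stands now, in the large pocket. Everything must rest on the tray floor, and the gold and cream spools are not wanted: leave them standing where they are.

Things in the scene. Friction and masses are not known exactly. Their poses are not given: they have to be found in the camera images.
- red_tray: Red kit tray. Fixed, at any angle; 118 (y) x 70 (x) mm, walls 4 mm thick and 8 mm high, floor 3 mm above the bench. Origin: centre of its underside. A 4 mm cross wall at y=+9 mm parts it in two: small pocket, 44 (y) x 62 (x) mm, with a round cork disc (38 mm) on its floor, centre x=0, y=+33 mm; large plain pocket, 62 (y) x 62 (x) mm, centre x=0, y=-24 mm.
- blue_tray: Blue kit tray. Fixed, at any angle; 118 (y) x 70 (x) mm, walls 4 mm thick and 8 mm high, floor 3 mm above the bench. Origin: centre of its underside. A 4 mm cross wall at y=+9 mm parts it in two: small pocket, 44 (y) x 62 (x) mm, with a round cork disc (38 mm) on its floor, centre x=0, y=+33 mm; large plain pocket, 62 (y) x 62 (x) mm, centre x=0, y=-24 mm.
- crimson_spool: Spool of crimson (dark pinkish red) thread with pale wooden flanges, 28 mm across, 50 mm high, about 25 g, standing upright. Round, so its turn about the vertical is of no matter. Origin: centre of its underside, z up along its axis. Goes in the red tray, small pocket.
- navy_spool: Spool of navy (very dark blue) thread with pale flanges, 24 mm across, 46 mm high, about 25 g, standing upright. Round, so its turn about the vertical is of no matter. Origin: centre of its underside, z up along its axis. Goes in the blue tray, small pocket.
- beeswax: Cake of amber-brown beeswax with dark thread cuts in its top, 33 mm along its x, 46 mm along its y, 17 mm high, about 30 g, lying flat. Origin: centre of its underside, z up. It fits its pocket at any turn, most easily with its sides along the tray's. Goes in the red tray, large pocket.
- thimble: Steel thimble standing on its open end, 20 mm across, 24 mm high, slightly tapered to the top, 12 g. Round; origin: centre of its underside, z up. Goes in the blue tray, large pocket.
- gold_spool: Spool of gold-yellow thread, 29 mm across, 52 mm high, loose, standing among the stock. Not wanted: leave it standing. Round, so its turn about the vertical is of no matter. Origin: centre of its underside, z up along its axis. 
- cream_spool: Spool of cream-white thread, 33 mm across, 58 mm high, loose, standing among the stock. Not wanted: leave it standing. Round, so its turn about the vertical is of no matter. Origin: centre of its underside, z up along its axis. 
There are look-alikes about, which are no part of the job. Leave any orange or turquoise look-alike of the crimson_spool alone.

How it is judged:
By the outcome, as a careful person would: the job done as asked, in the order asked, and still so for the second after the job is handed in, with the robot touching nothing.
It also fails if it takes over 102 s, if anything falls off the work surface, if the arm or the gripper's body presses on something with over 40 N, if the wrist force passes 120 N, or if a joint passes its speed limit or range.

## Working session

There is one attempt and no reset: what is moved stays moved. The work goes in short steps, Python scripts to look and compute and a tool call to move; the robot and the scene stay as the last step left them, time stands still between calls to the robot, and variables do not carry over. Pictures are saved under pics/ and viewed, at most 14 in all, crops included, and the job is handed in when it is done.

Besides the shell and the picture viewer there is one more tool, called after "Emit:" as name([rows], argument=value, ...), one row to a line, values as JSON. jog_arm: Moves the arm, as the interface text tells. Its arguments: {"type":"object","properties":{"delta_pos":{"type":"array"},"turn":{"type":"array"},"grip":{"type":"array"}},"required":["delta_pos","turn","grip"]}

```bash
mkdir -p pics; ls; python3 - <<'E'
from rig import *
import cv2,pickle
d={}
for n in("side","top"):
    c=capture(n); d[n]=c; cv2.imwrite(f"pics/{n}0.png",c["color"]); print(n,c["fovy"],c["cx"],c["cy"],c["camera_from_world"],[k for k in c])
pickle.dump(d,open("cap0.pkl","wb"))
s=read_state(); print(s)
E
```

```text
pics
side 55.9073568961091 278.6688756007076 205.99236736707465 [[ 0.99943234 -0.03249618  0.00888786 -0.52530131]
 [ 0.00517801  0.40884878  0.91258745 -0.09209032]
 [-0.0332894  -0.91202339  0.40878496 -0.83599613]
 [ 0.          0.          0.          1.        ]] ['color', 'fovy', 'cx', 'cy', 'camera_from_world']
top 54.656044332285454 277.7623889004017 200.0543682564967 [[ 0.00331379 -0.99995586 -0.00879224  0.1015322 ]
 [ 0.99277758  0.00223534  0.11994868 -0.53366731]
 [-0.11992373 -0.00912623  0.99274116 -0.83252322]
 [ 0.          0.          0.          1.        ]] ['color', 'fovy', 'cx', 'cy', 'camera_from_world']
{'time_s': 0.1, 'joint_positions': array([ 5.34307606e+01,  3.02754338e+01,  8.21479093e+01, -9.87129091e-04,
        6.76883672e+01, -1.02275460e+01]), 'qvel': array([ 0.03374081, -0.16917748, -0.23417649,  0.04558844,  0.08315366,
       -0.00224594]), 'tau': array([-4.44423949e-04, -4.40984309e+01, -1.77150142e+01,  6.35129353e-02,
        5.34192973e-02, -1.09102871e-05]), 'position': array([0.27691714, 0.55958566, 0.22165654]), 'tcp_rot': array([[-8.96166495e-01,  4.43716457e-01, -1.14882441e-03],
       [ 4.43717821e-01,  8.96165171e-01, -1.57538185e-03],
       [ 3.30513572e-04, -1.92155830e-03, -9.99998099e-01]]), 'force': array([ 0.60894584, -0.04390655,  0.72939043]), 'moment': array([-0.03072562,  0.00389201,  0.00266318]), 'grasp_force': 0.0, 'opening': 0.998798831946725}
```

View pics/top0.png

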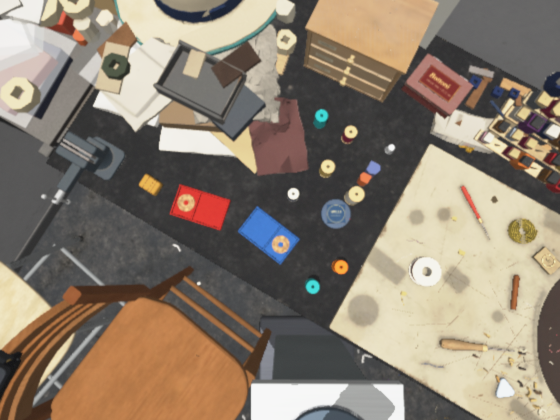

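View pics/side0.png

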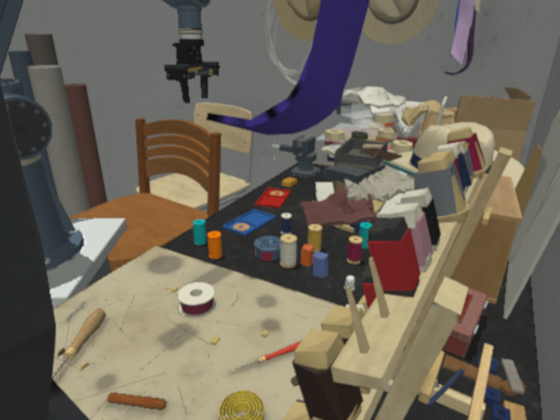

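The top view shows beeswax at (150,184), the red tray at (200,207), the blue tray at (268,235), a navy candidate at (293,194), gold (328,167), crimson (350,132), cream (356,194), thimble (391,148), teal (321,116) and (312,287), and orange (340,267). The side view agrees: navy (286,222), crimson (355,250), thimble (349,283).

Crimson could be confused with: orange (340,267), teal (321,116) or teal (312,287). I'll check the choice in a close crop.

```bash
python3 - <<'E'
import cv2,pickle,numpy as np
d=pickle.load(open("cap0.pkl","rb"))
t=d["top"]["color"][90:290,130:410]; t=cv2.resize(t,(784,560),interpolation=cv2.INTER_CUBIC)
cv2.imwrite("pics/tz.png",t)
s=d["side"]["color"][165:305,185:385]; s=cv2.resize(s,(800,560),interpolation=cv2.INTER_CUBIC)
cv2.imwrite("pics/sz.png",s)
E
```

```text
(no output)
```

View pics/tz.png

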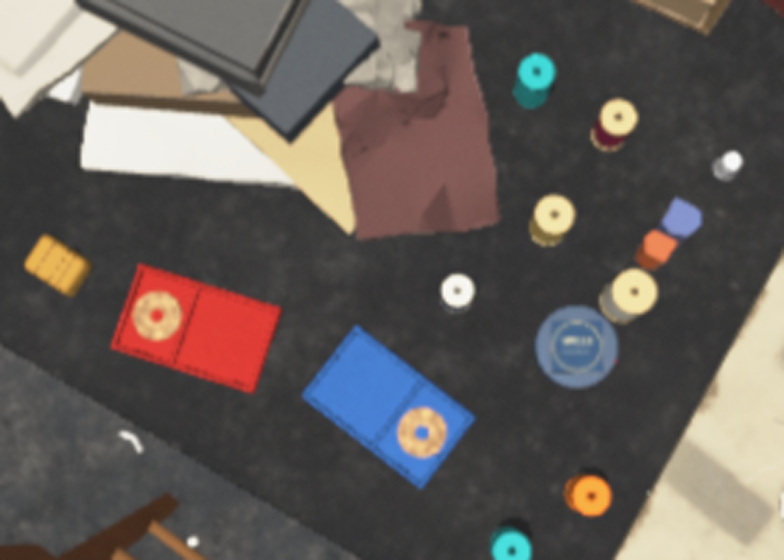

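View pics/sz.png

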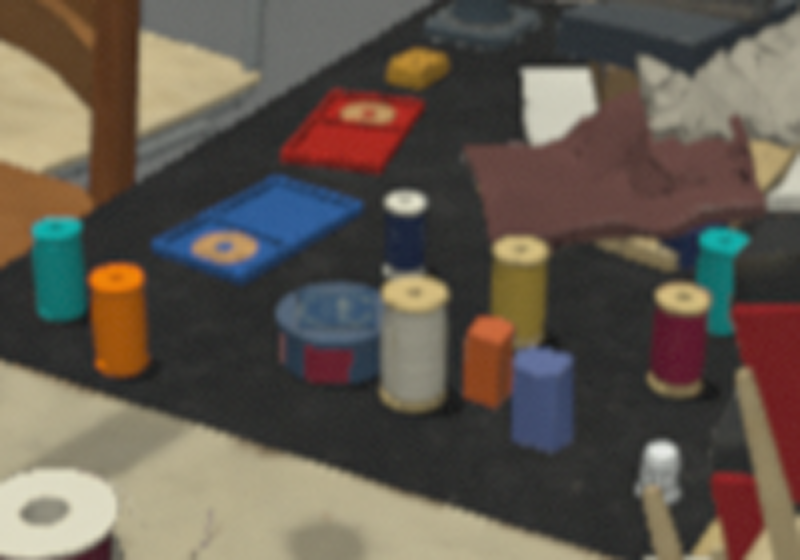

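Crop check, top crop: crimson spool at (618,118) with dark pinkish-red thread. Orange at (590,495) and teal at (536,72) and (511,550) are one-colour look-alikes. Navy is at (458,291), thimble (733,161), beeswax (57,265), gold (555,215) and cream (634,292). A violet prism and an orange block also stand near cream.

```bash
cat > h.py <<'E'
import numpy as np,pickle
d=pickle.load(open("cap0.pkl","rb"))
def ray(n,u,v,z,c=None):
    c=c or d[n]; f=210/np.tan(np.radians(c["fovy"]/2)); T=c["camera_from_world"]; R=T[:3,:3]
    o=-R.T@T[:3,3]; r=R.T@np.array([(u-c["cx"])/f,-(v-c["cy"])/f,-1]); return o+r*(z-o[2])/r[2]
def top(x,y,z,c=None): return ray("top",130+(x+.5)/2.8-.5,90+(y+.5)/2.8-.5,z,c)
def side(x,y,z,c=None): return ray("side",185+(x+.5)/4-.5,165+(y+.5)/4-.5,z,c)
E
python3 - <<'E'
from h import *
np.set_printoptions(precision=4,suppress=True)
T=dict(crimson=(618,118,.05),navy=(458,291,.046),thimble=(733,160,.024),gold=(555,215,.052),cream=(634,292,.058),wax=(58,262,.017),rdisc=(157,316,.004),bdisc=(421,432,.004),violet=(682,216,.04),tin=(577,347,.03),teal=(536,72,.05),orange=(658,243,.03))
S=dict(crimson=(683,296,.05),navy=(405,203,.046),thimble=(661,449,.024),gold=(521,250,.052),cream=(415,293,.058),wax=(418,64,.017),rdisc=(369,112,.004),bdisc=(223,246,.004))
for k in T: print(k,top(*T[k])[:2],side(*S[k])[:2] if k in S else "")
for n,C in dict(red=[(140,265),(280,308),(253,392),(111,348)],blue=[(357,326),(474,417),(422,488),(303,396)],wax=[(44,236),(90,268),(72,296),(24,261)]).items():
    P=np.array([top(*c,.009 if n!="wax" else .012)[:2] for c in C]); print(n,P.mean(0),P.tolist(),np.linalg.norm(np.roll(P,-1,0)-P,axis=1),[np.degrees(np.arctan2(*(P[b]-P[a])[::-1])) for a,b in((0,1),(1,2),(2,3),(3,0))])
E
```

```text
crimson [ 0.6777 -0.051 ] [ 0.6764 -0.054 ]
navy [0.5455 0.0704] [0.5435 0.0639]
thimble [ 0.6518 -0.1443] [ 0.6488 -0.1486]
gold [ 0.6023 -0.0022] [ 0.6008 -0.0067]
cream [ 0.5433 -0.059 ] [ 0.542  -0.0633]
wax [0.5716 0.3815] [0.5686 0.3653]
rdisc [0.5309 0.3059] [0.5303 0.3028]
bdisc [0.4408 0.098 ] [0.4381 0.0944]
violet [ 0.6041 -0.0999] 
tin [ 0.505  -0.0202] 
teal [0.7138 0.0108] 
orange [ 0.5851 -0.0833] 
red [0.5209 0.274 ] [[0.5706426729282531, 0.319360080661582], [0.5368216831061906, 0.20853264492870938], [0.47117156191137455, 0.22833870385372668], [0.5051059903803463, 0.33990527607176085]] [0.1159 0.0686 0.1166 0.0687] [np.float64(-106.97051332110792), np.float64(163.21190331283555), np.float64(73.08217701495073), np.float64(-17.405766606577952)]
blue [0.4604 0.123 ] [[0.5228117473860893, 0.1481524679372388], [0.4523981887399399, 0.05712824202108682], [0.39807573662117424, 0.09713072369136497], [0.46819010348712187, 0.18949261711337215]] [0.1151 0.0675 0.116  0.0685] [np.float64(-127.72444034827231), np.float64(143.6324601253851), np.float64(52.79690106866927), np.float64(-37.12009615861358)]
wax [0.5699 0.3835] [[0.5931107225200583, 0.395048670678268], [0.5677087023693539, 0.35780100631682354], [0.5455409580646597, 0.3710740810089305], [0.5731665125449226, 0.40994607925808824]] [0.0451 0.0258 0.0477 0.0249] [np.float64(-124.29305662494401), np.float64(149.0886719184687), np.float64(54.599350478078904), np.float64(-36.758041700658765)]
```

Estimates agree to a few mm. I'll go over the crimson spool first, closing along about 95° so as to clear the teal one and the drawers.

Emit:
jog_arm([
  [6,-9,-2],
  [12,-18,-4],
  [18,-27,-6],
  [24,-36,-7],
  [30,-46,-7],
  [36,-55,-7],
  [40,-61.2,-8],
  [40,-61.2,-10],
  [40,-61.2,-10],
  [40,-61.2,-10],
  [40,-61.2,-10],
  [40,-61.2,-10],
], turn=[8,16,24,31,31,31,31,31,31,31,31,31], grip=[0,0,0.2,0.3,0.3,0.3,0.3,0.3,0.3,0.3,0.3,0.3])

```text
time_s: 1.6
position: [0.6781, -0.0543, 0.1216]
tcp_rot: [[-0.997, -0.08, -0.001], [-0.08, 0.997, 0.0], [0.001, 0.0, -1.0]]
force: [-0.1, 0.1, 0.7]
opening: 0.702
grasp_force: 0.0
```

```bash
cat > look.py <<'E'
import sys
from rig import *
import cv2,numpy as np,pickle
a=sys.argv # name, centre wx wy wz, half px, scale
P=np.array([*map(float,a[2:5]),1]); h=int(a[5]); ims=[]
cs={}
for n in("top","side"):
    c=capture(n); cs[n]=c; f=210/np.tan(np.radians(c["fovy"]/2)); q=c["camera_from_world"]@P
    u,v=c["cx"]-f*q[0]/q[2],c["cy"]+f*q[1]/q[2]
    x,y=int(np.clip(u-h,0,560-2*h)),int(np.clip(v-h,0,420-2*h)); print(n,"origin",x,y,"scale",400/(2*h),"P at",u,v)
    ims.append(cv2.resize(c["color"][y:y+2*h,x:x+2*h],(400,400),interpolation=cv2.INTER_CUBIC))
cv2.imwrite(f"pics/{a[1]}.png",np.hstack(ims)); pickle.dump(cs,open(f"{a[1]}.pkl","wb"))
s=read_state(); print(s["time_s"],s["position"].round(4),s["force"].round(1),s["opening"],np.degrees(np.arctan2(s["tcp_rot"][1,1],s["tcp_rot"][0,1])))
E
python3 look.py a1 .677 -.052 .06 60
```

```text
top origin 291 70 scale 3.3333333333333335 P at 351.6651480265566 130.7796505879985
side origin 295 173 scale 3.3333333333333335 P at 355.9126473223005 233.7076633015448
1.7 [ 0.68   -0.0578  0.1212] [-0.2 -0.  -0.1] 0.7052278503390507 94.34980835240906
```

View pics/a1.png

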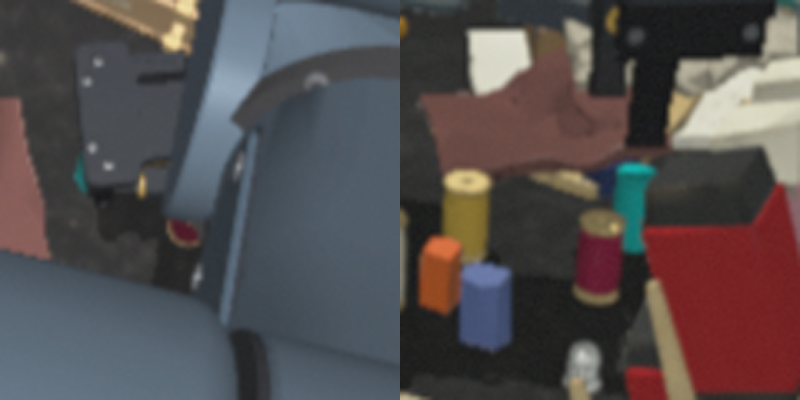

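```bash
python3 - <<'E'
from rig import *
from h import *
for i in range(4):
    s=read_state(); print(s["time_s"],s["position"].round(4),s["joint_positions"].round(2),s["qvel"].round(2))
c=d["side"]; f=210/np.tan(np.radians(c["fovy"]/2))
for P in([.677,-.052,.122],[.677,-.052,.05],[.677,-.02,.122],[.677,-.085,.122]):
    q=c["camera_from_world"]@[*P,1]; print(P,(c["cx"]-f*q[0]/q[2]-295)*10/3+400,(c["cy"]+f*q[1]/q[2]-173)*10/3)
E
```

```text
1.7 [ 0.68   -0.0578  0.1212] [-1.4180e+01  4.1080e+01  7.8140e+01 -1.0000e-01  6.0620e+01 -1.0848e+02] [ 3.64 -2.22  4.76  2.68  2.15  1.61]
1.7 [ 0.68   -0.0578  0.1212] [-1.4180e+01  4.1080e+01  7.8140e+01 -1.0000e-01  6.0620e+01 -1.0848e+02] [ 3.64 -2.22  4.76  2.68  2.15  1.61]
1.7 [ 0.68   -0.0578  0.1212] [-1.4180e+01  4.1080e+01  7.8140e+01 -1.0000e-01  6.0620e+01 -1.0848e+02] [ 3.64 -2.22  4.76  2.68  2.15  1.61]
1.7 [ 0.68   -0.0578  0.1212] [-1.4180e+01  4.1080e+01  7.8140e+01 -1.0000e-01  6.0620e+01 -1.0848e+02] [ 3.64 -2.22  4.76  2.68  2.15  1.61]
[0.677, -0.052, 0.122] 612.5695592149767 107.39141218918017
[0.677, -0.052, 0.05] 601.5626826751699 217.1060254256495
[0.677, -0.02, 0.122] 600.9754773510986 85.65318261479916
[0.677, -0.085, 0.122] 625.4953930125233 131.626599229456
```

The side view shows the finger about 12 mm to the right of where it should be, and the joints are still moving. I'll let it settle, then look again.

Emit:
jog_arm([
  [0,0,-1],
  [0,0,-2],
  [0,0,-2],
  [0,0,-2],
], turn=[0,0,0,0], grip=[0.3,0.3,0.3,0.3])

```text
time_s: 2.2
position: [0.6771, -0.0509, 0.1026]
tcp_rot: [[-0.997, -0.083, -0.0], [-0.083, 0.997, 0.0], [0.0, 0.0, -1.0]]
force: [-0.2, 0.8, 0.0]
opening: 0.701
grasp_force: 0.0
```

```bash
python3 look.py a2 .677 -.052 .07 40; python3 -c "
from rig import *
print(read_state()['position'],read_state()['qvel'])"
```

```text
top origin 312 89 scale 5.0 P at 352.4923328835837 129.38685346417316
side origin 316 189 scale 5.0 P at 356.36112722985916 229.2372943077458
2.3 [ 0.6775 -0.0514  0.1031] [ 0.  -0.3  0.4] 0.7006663751330426 94.70659981302688
[ 0.67751198 -0.05135435  0.10307695] [-0.280866   -0.04877509 -0.21545159 -0.00836527  0.11771063 -0.08482142]
```

View pics/a2.png

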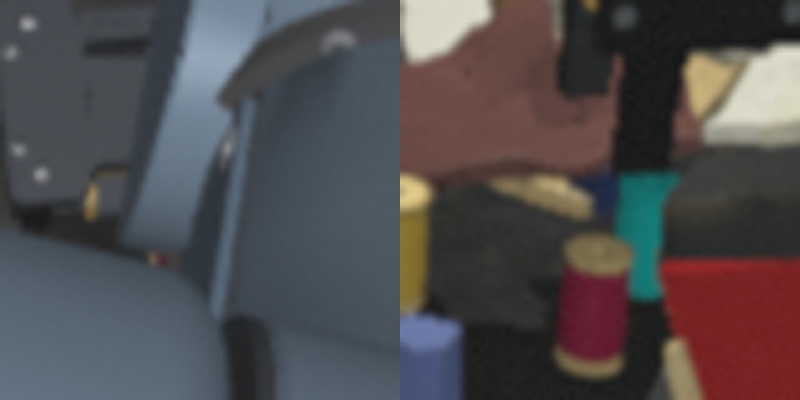

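```bash
python3 - <<'E'
from h import *
c=d["side"]; f=210/np.tan(np.radians(c["fovy"]/2))
for P in([.6775,-.0514,.103],[.6807,-.089,.103],[.6807,-.097,.103],[.6743,-.0135,.103]):
    q=c["camera_from_world"]@[*P,1]; print(P,(c["cx"]-f*q[0]/q[2]),(c["cy"]+f*q[1]/q[2]))
E
```

```text
[0.6775, -0.0514, 0.103] 358.0638424816133 214.0144237624589
[0.6807, -0.089, 0.103] 364.1331794938696 222.65080609269862
[0.6807, -0.097, 0.103] 365.1309195990737 224.59545982828627
[0.6743, -0.0135, 0.103] 352.4808666439825 206.0522854492807
```

The tool and side camera agree, within about 1 px. Descending and gripping crimson.

Emit:
jog_arm([
  [0,0,-3],
  [0,0,-6],
  [0,0,-8.5],
  [0,0,-9.1],
  [0,0,-9.1],
  [0,0,-9.1],
  [0,0,-9.1],
  [0,0,-9.1],
  [0,0,-9.1],
  [0,0,-9.1],
], turn=[0,0,0,0,0,0,0,0,0,0], grip=[0.3,0.3,0.3,0.3,0.3,0.5,0.8,1,1,1])

```text
time_s: 3.55
position: [0.6774, -0.0519, 0.0118]
tcp_rot: [[-0.997, -0.081, 0.0], [-0.081, 0.997, -0.0], [-0.0, -0.0, -1.0]]
force: [-0.1, -0.6, 2.0]
opening: 0.303
grasp_force: 30.0
```

Emit:
jog_arm([
  [0,0,5],
  [0,0,10],
  [-2,5,10],
  [-4,10,10],
  [-6,15,10],
  [-8.5,20,10],
  [-10.5,25,10],
  [-12.5,30,10],
  [-14,34,10],
  [-14.6,35.6,8],
  [-14.6,35.6,6],
  [-14.6,35.6,6],
], turn=[0,0,-3,-6,-9,-12,-15,-18,-21.7,-21.7,-21.7,-21.7], grip=[1,1,1,1,1,1,1,1,1,1,1,1])

```text
time_s: 5.05
position: [0.5297, 0.3029, 0.0689]
tcp_rot: [[-0.956, 0.293, -0.005], [0.293, 0.956, -0.002], [0.004, -0.004, -1.0]]
force: [0.6, -0.0, 0.4]
opening: 0.304
grasp_force: 30.0
```

Emit:
jog_arm([
  [0,0,0],
  [0,0,-2],
  [0,0,-4],
  [0,0,-5],
  [0,0,-5.4],
  [0,0,-5.4],
  [0,0,-5.4],
], turn=[0,0,0,0,0,0,0], grip=[1,1,1,1,1,1,1])

```text
time_s: 5.92
position: [0.5317, 0.3043, 0.0181]
tcp_rot: [[-0.956, 0.293, 0.001], [0.293, 0.956, 0.0], [-0.001, 0.001, -1.0]]
force: [0.1, -0.1, 0.0]
opening: 0.302
grasp_force: 30.0
```

```bash
python3 look.py a3 .525 .29 .03 40
```

```text
top origin 150 163 scale 5.0 P at 190.2576911101404 203.89769314748665
side origin 235 145 scale 5.0 P at 275.17703493062737 185.74552179039017
6.025 [0.5317 0.3043 0.0181] [ 0.8 -0.1  0. ] 0.29961672420994656 72.96003649800541
```

View pics/a3.png

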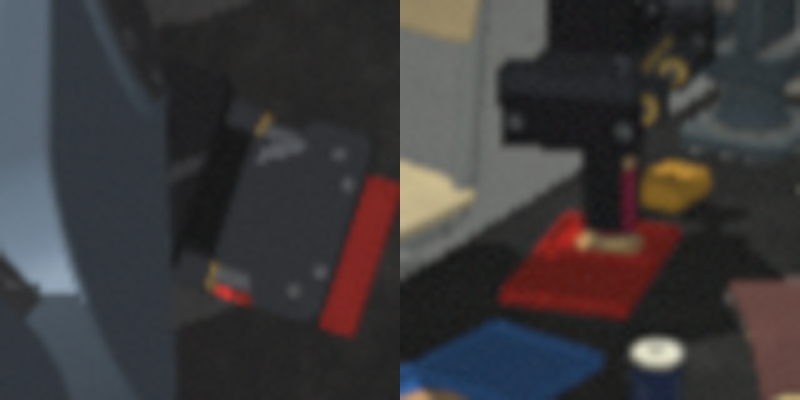

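The side view shows the spool over the cork disc, bottom near (615,243), inside the small pocket. I'll lower the last 3 mm and release.

Emit:
jog_arm([
  [0,0,-0.2],
  [0,0,-0.3],
  [0,0,-0.3],
], turn=[0,0,0], grip=[1,1,1])

```text
time_s: 6.4
position: [0.5313, 0.3041, 0.0148]
tcp_rot: [[-0.956, 0.293, 0.0], [0.293, 0.956, 0.0], [-0.0, 0.0, -1.0]]
force: [-0.6, -0.7, 1.9]
opening: 0.3
grasp_force: 30.0
```

Emit:
jog_arm([
  [0,0,0],
  [0,0,0],
  [0,0,0],
  [0,0,2],
  [0,0,6],
  [0,0,10],
  [0,0,10],
  [1,2,10],
  [2,4,10],
  [3,6,10],
  [3.9,7.6,10],
  [3.9,7.6,10],
], turn=[0,0,0,0,0,-10,-20,-30,-40,-50,-60,-70], grip=[0.6,0.45,0.45,0.45,0.45,0.45,0.3,0.3,0.3,0.3,0.3,0.3])

```text
time_s: 7.9
position: [0.5713, 0.3816, 0.1162]
tcp_rot: [[-0.047, 0.999, 0.003], [0.999, 0.047, 0.001], [0.001, 0.003, -1.0]]
force: [0.4, -0.4, -0.4]
opening: 0.696
grasp_force: 0.0
```

Emit:
jog_arm([
  [0,0,0],
  [0,0,0],
  [0,0,-2],
  [0,0,-4],
  [0,0,-5],
  [0,0,-5],
  [0,0,-5],
  [0,0,-5],
], turn=[-10,-20,-30,-38,-38,-38,-38,-38], grip=[0.3,0.3,0.3,0.3,0.3,0.3,0.3,0.3])

```text
time_s: 8.9
position: [0.5709, 0.3804, 0.0655]
tcp_rot: [[0.574, 0.819, 0.002], [0.819, -0.574, 0.001], [0.001, 0.001, -1.0]]
force: [-0.2, 0.7, -0.4]
opening: 0.699
grasp_force: 0.0
```

```bash
python3 look.py a4 .55 .34 .03 40
```

```text
top origin 127 152 scale 5.0 P at 167.33717794247164 192.26108901586164
side origin 243 139 scale 5.0 P at 283.34160797448925 179.4956515918922
9.0 [0.5707 0.3803 0.0653] [-1.1  0.1 -0.5] 0.7006477418606746 -35.021761030318984
```

View pics/a4.png

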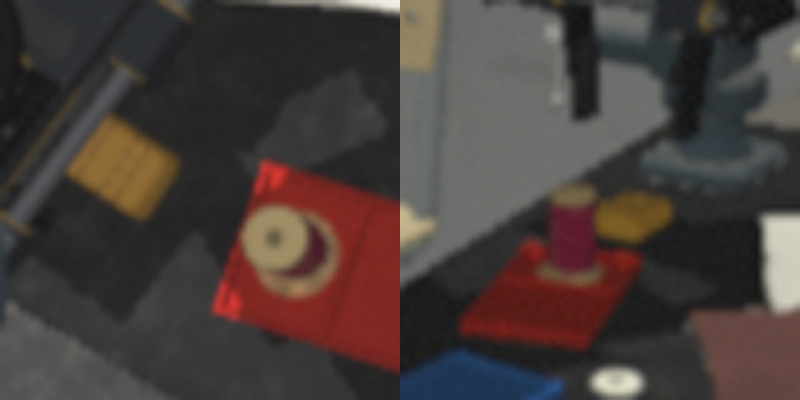

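```bash
python3 - <<'E'
from h import *
print(ray("top",127+126.5/5,152+166/5,.0085), ray("side",243+234/5,139+213/5,.017), ray("side",243+237/5,139+126/5,.065))
print("spool",ray("top",127+275/5,152+237/5,.053))
E
```

```text
[0.56864769 0.37990408 0.0085    ] [0.5700882  0.35701976 0.017     ] [0.57195286 0.37533874 0.065     ]
spool [0.53183842 0.30230508 0.053     ]
```

Crimson stands in its pocket, top at (275,237) of the crop. The wax is at (126,166), estimated (0.569,0.379), and the gripper straddles it. Descending.

Emit:
jog_arm([
  [0,-0.1,-2],
  [0,-0.1,-4],
  [0,-0.1,-5.4],
  [0,-0.1,-5.7],
  [0,-0.1,-5.7],
  [0,-0.1,-5.7],
  [0,-0.1,-5.7],
  [0,-0.1,-5.7],
], turn=[1,1,1,1,1,1,1,1], grip=[0.3,0.3,0.3,0.3,0.5,0.8,1,1])

```text
time_s: 10.0
position: [0.5706, 0.3793, 0.0082]
tcp_rot: [[0.56, 0.829, 0.001], [0.829, -0.56, 0.0], [0.001, 0.0, -1.0]]
force: [0.7, 0.0, 1.4]
opening: 0.348
grasp_force: 29.9
```

Emit:
jog_arm([
  [0,0,4],
  [0,0,9],
  [-1.5,-3,9],
  [-3,-7,9],
  [-4.5,-10.5,9],
  [-5.6,-12.9,9],
  [-5.6,-12.9,6],
  [-5.6,-12.9,3],
  [-5.6,-12.9,1.5],
  [-5.6,-12.9,1.5],
  [-5.6,-12.9,1.5],
], turn=[0,0,6,12,17,17,17,17,17,17,17], grip=[1,1,1,1,1,1,1,1,1,1,1])

```text
time_s: 11.38
position: [0.515, 0.2504, 0.0233]
tcp_rot: [[0.293, 0.956, 0.002], [0.956, -0.293, 0.0], [0.001, 0.001, -1.0]]
force: [-0.1, 0.2, -0.3]
opening: 0.347
grasp_force: 29.8
```

```bash
python3 look.py a5 .52 .27 .02 40
```

```text
top origin 160 166 scale 5.0 P at 200.46459752197325 206.73269124647695
side origin 233 151 scale 5.0 P at 273.5227234014237 191.7631323013757
11.475 [0.5151 0.2504 0.0236] [ 1.1 -0.6  0.2] 0.33997223603196874 -17.029039586594898
```

View pics/a5.png

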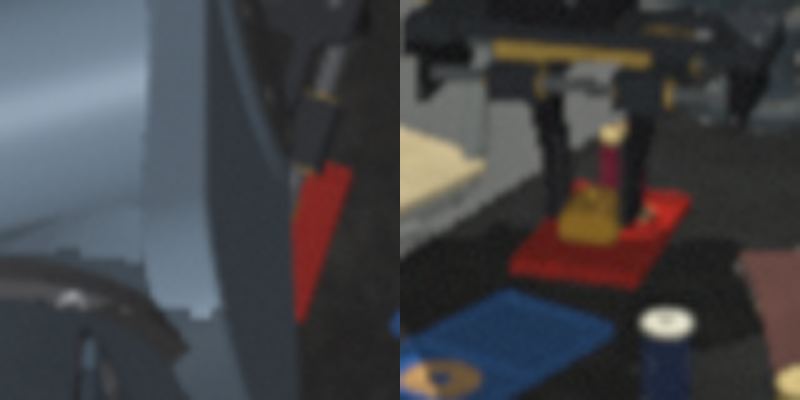

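The side view shows the wax held level over the large pocket, at (588,240), with the spool standing behind it. Lowering and releasing.

Emit:
jog_arm([
  [0,0,-0.7],
  [0,0,-1.2],
  [0,0,-1.3],
  [0,0,-1.3],
  [0,0,-1.3],
], turn=[0,0,0,0,0], grip=[1,1,1,1,1])

```text
time_s: 12.1
position: [0.5144, 0.2501, 0.011]
tcp_rot: [[0.293, 0.956, 0.001], [0.956, -0.293, 0.0], [0.0, 0.0, -1.0]]
force: [-2.5, -0.7, 11.0]
opening: 0.348
grasp_force: 30.3
```

Emit:
jog_arm([
  [0,0,0],
  [0,0,0],
  [0,0,0],
  [0,0,2],
  [0,0,6],
  [0,-2,10],
  [1,-6,10],
  [2,-12,10],
  [3.1,-18.1,10],
  [3.1,-18.1,8],
  [3.1,-18.1,6],
  [3.1,-18.1,6],
], turn=[0,0,0,0,0,0,-7,-14,-20,-20,-20,-20], grip=[0.55,0.52,0.52,0.52,0.52,0.4,0.35,0.35,0.35,0.35,0.35,0.35])

```text
time_s: 13.6
position: [0.5439, 0.0689, 0.068]
tcp_rot: [[0.603, 0.798, -0.004], [0.798, -0.603, 0.0], [-0.002, -0.003, -1.0]]
force: [0.7, -1.0, -0.7]
opening: 0.65
grasp_force: 0.0
```

Emit:
jog_arm([
  [0,0,0],
  [0,0,0],
], turn=[0,0], grip=[0.35,0.35])

```text
time_s: 13.85
position: [0.5459, 0.0694, 0.0703]
tcp_rot: [[0.602, 0.799, 0.002], [0.799, -0.602, -0.0], [0.001, 0.001, -1.0]]
force: [0.1, -0.2, 0.4]
opening: 0.647
grasp_force: 0.0
```

```bash
python3 look.py a6 .53 .14 .02 60
```

```text
top origin 200 142 scale 3.3333333333333335 P at 260.68243858313554 202.26953911953458
side origin 218 151 scale 3.3333333333333335 P at 278.67949886126587 211.62657620495756
13.95 [0.5458 0.0694 0.0703] [-0.5  0.  -0.1] 0.6477182497345775 -37.01117316824795
```

View pics/a6.png

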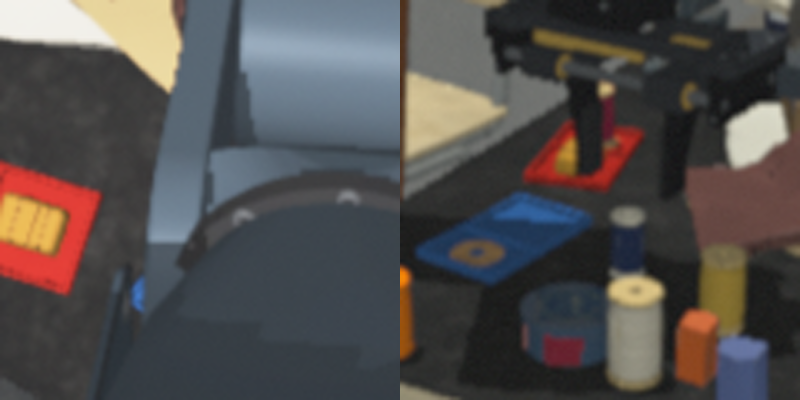

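The wax lies in the red tray's large pocket (top crop 32,225). The fingers at (588,175) and (672,195) straddle navy at (628,215). Descending.

Emit:
jog_arm([
  [0,0,-2],
  [0,0,-4],
  [0,0,-5.4],
  [0,0,-5.8],
  [0,0,-5.8],
  [0,0,-5.8],
  [0,0,-5.8],
  [0,0,-5.8],
], turn=[0,0,0,0,0,0,0,0], grip=[0.35,0.35,0.35,0.35,0.6,0.8,1,1])

```text
time_s: 14.95
position: [0.5455, 0.0691, 0.0119]
tcp_rot: [[0.602, 0.798, 0.001], [0.798, -0.602, -0.0], [0.0, 0.001, -1.0]]
force: [1.2, 0.6, -0.1]
opening: 0.278
grasp_force: 0.1
```

Emit:
jog_arm([
  [0,0,0],
  [0,0,0],
  [0,0,4],
  [0,0,9],
  [-3,0.8,9],
  [-7,1.9,9],
  [-10.4,2.8,9],
  [-10.4,2.8,6],
  [-10.4,2.8,3],
  [-10.4,2.8,1.2],
  [-10.4,2.8,1.2],
  [-10.4,2.8,1.2],
], turn=[0,0,0,0,0,0,0,0,0,0,0,0], grip=[1,1,1,1,1,1,1,1,1,1,1,1])

```text
time_s: 16.45
position: [0.4416, 0.0971, 0.0239]
tcp_rot: [[0.602, 0.798, 0.001], [0.798, -0.602, -0.0], [0.0, 0.0, -1.0]]
force: [-0.4, -0.4, 0.4]
opening: 0.262
grasp_force: 30.0
```

```bash
python3 look.py a7 .46 .12 .02 45
```

```text
top origin 224 189 scale 4.444444444444445 P at 269.75852810052544 234.8134129442583
side origin 204 170 scale 4.444444444444445 P at 249.88648006017294 215.29574131600117
16.55 [0.4419 0.0971 0.0243] [0.9 0.7 0.7] 0.25869196769185526 -37.047539634743885
```

View pics/a7.png

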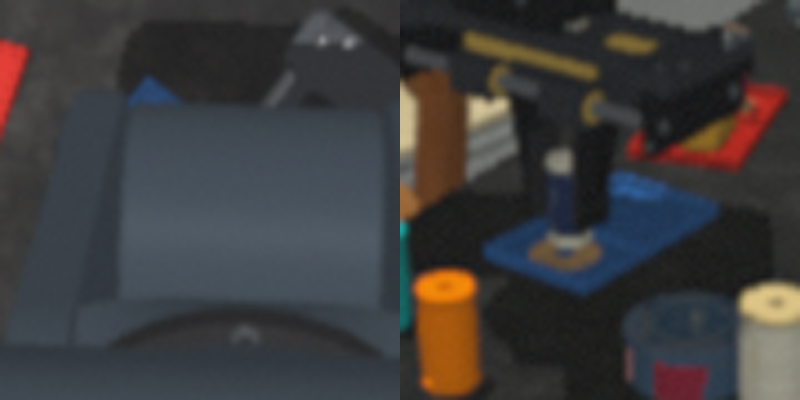

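Navy is held upright just above the cork disc (side crop 568,248). Lowering, then going on to the thimble.

Emit:
jog_arm([
  [0,0,-0.5],
  [0,0,-0.9],
  [0,0,-0.9],
  [0,0,-0.9],
], turn=[0,0,0,0], grip=[1,1,1,1])

```text
time_s: 17.05
position: [0.4416, 0.0971, 0.0148]
tcp_rot: [[0.602, 0.798, 0.001], [0.798, -0.602, -0.0], [0.0, 0.001, -1.0]]
force: [0.1, -0.5, 4.4]
opening: 0.257
grasp_force: 30.0
```

Emit:
jog_arm([
  [0,0,0],
  [0,0,0],
  [0,0,0],
  [0,0,3],
  [0,0,8],
  [3,-3.5,12],
  [7,-8,12],
  [11,-12.7,12],
  [15,-17.4,12],
  [19,-22,12],
  [21,-24.3,12],
  [21,-24.3,12],
], turn=[0,0,0,0,0,10,20,30,40,50,60,70], grip=[0.62,0.58,0.58,0.58,0.58,0.45,0.45,0.45,0.45,0.45,0.45,0.45])

```text
time_s: 18.55
position: [0.6528, -0.1487, 0.1338]
tcp_rot: [[-0.547, 0.837, 0.001], [0.837, 0.547, -0.001], [-0.001, 0.001, -1.0]]
force: [-0.2, 0.6, 0.2]
opening: 0.547
grasp_force: 0.0
```

Emit:
jog_arm([
  [0,0,0],
  [0,0,-4],
  [0,0,-8],
  [0,0,-8],
  [0,0,-8],
  [0,0,-8],
], turn=[10,20,20,20,20,20], grip=[0.45,0.45,0.45,0.45,0.45,0.45])

```text
time_s: 19.3
position: [0.6527, -0.1465, 0.0566]
tcp_rot: [[-0.798, 0.602, 0.003], [0.602, 0.798, -0.001], [-0.004, 0.001, -1.0]]
force: [-0.2, -0.6, -1.2]
opening: 0.548
grasp_force: 0.0
```

```bash
python3 look.py a8 .62 -.12 .02 60
```

```text
top origin 320 101 scale 3.3333333333333335 P at 380.2399379191706 161.52968578421599
side origin 271 210 scale 3.3333333333333335 P at 331.37233995158954 270.0832214501353
19.4 [ 0.6524 -0.1463  0.0564] [-0.8  0.5  0.1] 0.5501000791396864 52.95754518111348
```

View pics/a8.png

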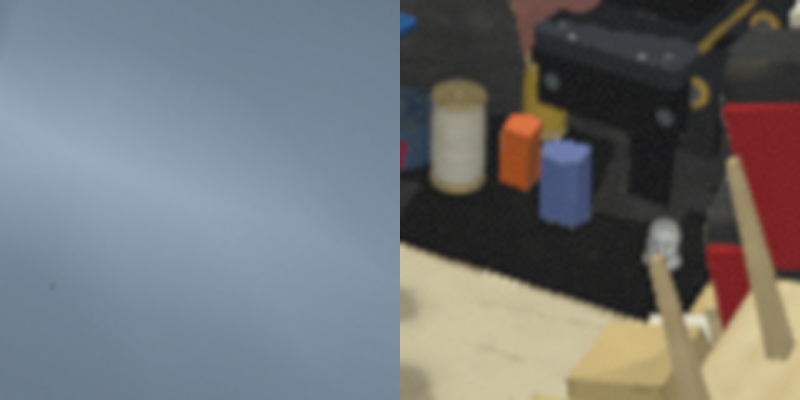

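```bash
python3 - <<'E'
from h import *
c=d["side"]; f=210/np.tan(np.radians(c["fovy"]/2))
for P in([.6524-.019,-.1463-.025,.056],[.6524,-.1463,.024],[.6524,-.1463,.0]):
    q=c["camera_from_world"]@[*P,1]; print(P,(c["cx"]-f*q[0]/q[2]-271)*10/3+400,(c["cy"]+f*q[1]/q[2]-210)*10/3)
E
```

```text
[0.6334, -0.1713, 0.056] 646.9857977138664 196.26954533403818
[0.6524, -0.1463, 0.024] 668.703062982233 220.41882441147644
[0.6524, -0.1463, 0.0] 665.0211149255258 257.1406463420008
```

The near finger at (650,203) and the thimble at (665,225) match the prediction, with a few mm of correction. Descending to grip.

Emit:
jog_arm([
  [-0.1,-0.1,-2],
  [-0.1,-0.1,-4],
  [-0.1,-0.1,-4.7],
  [-0.1,-0.1,-4.9],
  [-0.1,-0.1,-4.9],
  [-0.1,-0.1,-4.9],
  [-0.1,-0.1,-4.9],
  [-0.1,-0.1,-4.9],
  [-0.1,-0.1,-4.9],
  [-0.1,-0.1,-4.9],
], turn=[0,0,0,0,0,0,0,0,0,0], grip=[0.45,0.45,0.45,0.45,0.6,0.75,1,1,1,1])

```text
time_s: 20.65
position: [0.6506, -0.1469, 0.006]
tcp_rot: [[-0.798, 0.602, 0.001], [0.602, 0.798, -0.0], [-0.001, 0.0, -1.0]]
force: [-0.5, -0.4, 3.0]
opening: 0.185
grasp_force: 29.9
```

Emit:
jog_arm([
  [0,0,3],
  [0,0,7],
  [-1.5,2.5,10],
  [-4.5,7.5,10],
  [-7.5,12.5,10],
  [-10.5,17.5,10],
  [-13.5,22.5,10],
  [-16.5,27,10],
  [-17.5,28.9,9],
  [-17.5,28.9,6],
  [-17.5,28.9,3],
  [-17.5,28.9,3],
], turn=[0,0,0,0,0,0,0,0,0,0,0,0], grip=[1,1,1,1,1,1,1,1,1,1,1,1])

```text
time_s: 22.15
position: [0.4737, 0.142, 0.034]
tcp_rot: [[-0.798, 0.602, -0.005], [0.602, 0.798, -0.0], [0.004, -0.003, -1.0]]
force: [-0.5, 0.4, 0.7]
opening: 0.186
grasp_force: 29.8
```

Emit:
jog_arm([
  [0,0,0],
  [0,0,-1],
  [0,0,-1.7],
  [0,0,-1.7],
], turn=[0,0,0,0], grip=[1,1,1,1])

```text
time_s: 22.65
position: [0.475, 0.142, 0.0182]
tcp_rot: [[-0.798, 0.603, -0.001], [0.603, 0.798, -0.0], [0.001, -0.001, -1.0]]
force: [0.3, -0.4, -0.0]
opening: 0.181
grasp_force: 29.8
```

```bash
python3 look.py a9 .46 .12 .02 45
```

```text
top origin 224 189 scale 4.444444444444445 P at 269.75852810052544 234.8134129442583
side origin 204 170 scale 4.444444444444445 P at 249.88648006017294 215.29574131600117
22.75 [0.4753 0.1421 0.0185] [-0.2  0.  -0.3] 0.1858623104717377 52.953546727750826
```

View pics/a9.png

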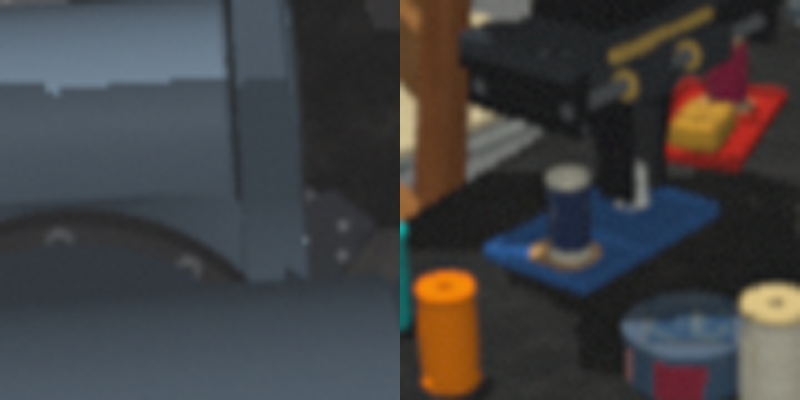

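Navy stands on its cork disc at (570,255). The thimble is held upright over the large pocket at (638,190). Lowering the last 9 mm.

Emit:
jog_arm([
  [0,0,-0.5],
  [0,0,-0.9],
  [0,0,-1.0],
  [0,0,-1.0],
], turn=[0,0,0,0], grip=[1,1,1,1])

```text
time_s: 23.25
position: [0.4753, 0.1421, 0.0088]
tcp_rot: [[-0.798, 0.602, 0.0], [0.602, 0.798, -0.0], [-0.0, -0.0, -1.0]]
force: [-1.2, -0.7, 4.3]
opening: 0.187
grasp_force: 30.0
```

Emit:
jog_arm([
  [0,0,0],
  [0,0,0],
  [0,0,0],
  [0,0,0],
  [0,0,2],
  [0,0,5],
  [0,0,10],
  [0,0,15],
  [-4,5,18],
  [-8,10,20],
  [-12,15,20],
  [-16,20,20],
], turn=[0,0,0,0,0,0,0,0,0,0,0,0], grip=[0.76,0.72,0.72,0.72,0.72,0.72,0.72,0.72,0.5,0.5,0.5,0.5])

```text
time_s: 24.75
position: [0.3238, 0.3316, 0.2091]
tcp_rot: [[-0.798, 0.603, 0.002], [0.603, 0.798, 0.001], [-0.001, 0.002, -1.0]]
force: [0.4, 0.3, -0.2]
opening: 0.493
grasp_force: 0.0
```

Emit:
jog_arm([
  [-2,6,0],
  [-4,12,0],
  [-5,18,0],
  [-5,22,0],
  [-5,22,0],
  [-5,22,0],
], turn=[0,0,0,0,0,0], grip=[0.5,0.5,0.5,0.5,0.5,0.5])

```text
time_s: 25.5
position: [0.2743, 0.5489, 0.2077]
tcp_rot: [[-0.798, 0.602, -0.001], [0.602, 0.798, -0.002], [-0.0, -0.003, -1.0]]
force: [0.1, -1.1, -0.4]
opening: 0.499
grasp_force: 0.0
```

```bash
python3 look.py a10 .53 .13 .02 90
```

```text
top origin 175 112 scale 2.2222222222222223 P at 265.31201792526264 202.280122642689
side origin 188 123 scale 2.2222222222222223 P at 278.8129931384972 213.3581651154911
25.6 [0.2747 0.5486 0.2081] [ 0.1  0.3 -1.3] 0.4970819739590312 52.89608310050856
```

View pics/a10.png

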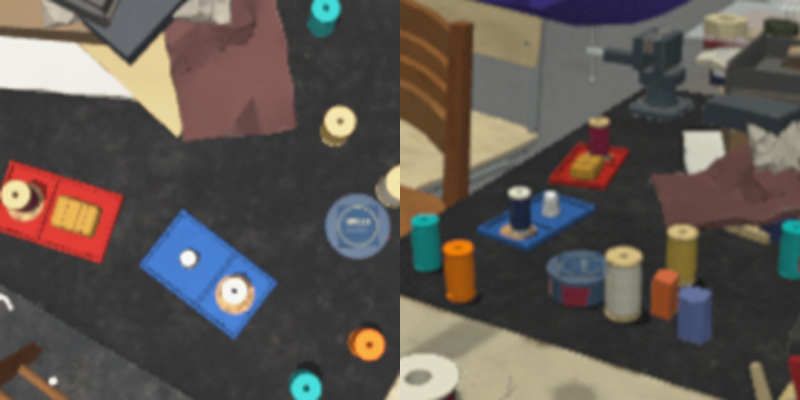

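All four items are in their pockets: crimson (20,197), wax (77,215), thimble (188,258) and navy (234,291). Gold and cream still stand, so I'll hand in.

```bash
python3 -c "
from rig import *
print(hand_in())"
```

```text
the job is handed in; nothing more can be done
None
```

Both kits are made up and handed in at about 26 s: crimson spool and beeswax in the red tray, navy spool and thimble in the blue. Gold, cream and the look-alikes were left alone; the hand-in gave no verdict.

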